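Find the worn muller by its drag on the ointment plate

TASK

Two look-alike mullers stand on the green glass ointment plate: one still has its rough ground face, the other is worn smooth. First slide both of them along the plate, each to a spot about 4 cm or more from where it stood, to feel which one drags and which one glides; then set the worn, gliding one down upright in the yellow basket without dropping it. Leave the dragging one standing on the plate: never lift it off, and tip neither over.

Things in the scene. Friction and masses are not known exactly. Their poses are not given: they have to be found in the camera images.
- muller_a_mid (a point): one of two look-alike mullers (ointment rubbing stamps), upright on the glass plate: white porcelain foot, diameter 110 mm, 22 mm high; brass collar 5 mm high, 48 mm wide; above it a round upright dark wooden grip, diameter 32 mm; 92 mm high in all, about 0.85 kg. Point: on its axis, half-way up (46 mm above its underside); z up along the grip
- muller_b_mid (a point): one of two look-alike mullers (ointment rubbing stamps), upright on the glass plate: white porcelain foot, diameter 110 mm, 22 mm high; brass collar 5 mm high, 48 mm wide; above it a round upright dark wooden grip, diameter 32 mm; 92 mm high in all, about 0.85 kg. Point: on its axis, half-way up (46 mm above its underside); z up along the grip
- plate: flat green glass ointment plate, 300 mm along its x, 340 mm along its y, 10 mm thick, fixed on the table; origin at the centre of its underside, z up. One muller, worn smooth below, slides on it with under 1 N; the other, ground rough, needs 3 to 7 N; look, name and place do not tell which. Pushed on the grip up to 60 mm above the plate they slide without tipping
- basket_in (a point): the yellow open slatted basket, fixed on the table: 220 mm along its x, 200 mm along its y, 60 mm high outside, walls and floor 5 mm thick; the point is the centre of its inner floor (5 mm above the table), z up
Things that resemble listed ones, but are neither listed nor needed, are in the scene too. What is shaped like the part that bears muller_a_mid but purple is not meant.

How it is judged:
By the outcome, as a careful person would: the job done as asked, in the order asked, and still so for the second after the job is handed in, with the robot touching nothing.
It also fails if it takes over 58 s, if anything falls off the work surface, if the arm or the gripper's body presses on something with over 40 N, if the wrist force passes 120 N, or if a joint passes its speed limit or range.

ROBOT

A 6-joint arm with a two-finger parallel gripper is mounted at the origin on the work surface. World frame = base frame: x ahead of the robot, y to its left, z up, the work surface at z = 0. Lengths are in m, angles in degrees, forces in N, time in s.
With the tool pointing down it reaches from about 0.35 to 0.875 m from the base axis. Payload 4.2 kg.
Tool frame: the origin (TCP) lies on the centre line of the jaws, within the pads' length; the fingertips stand 19 mm ahead of it and the grasp point (between the pads) is the TCP; z points along the fingers, y is the line along which they close (so a half turn about z gives the same grasp; the last joint's range is limited). The gripper opens to 87 mm and grips with 3 to 60 N. Pads are 19 mm wide; open, the fingers measure 117 mm over their backs; the gripper's body (75 mm by 190 mm) begins 51 mm behind the grasp point.
Start: joints at [80.019, 22.042, 0.453, 0, -68.411, -14.817], TCP at [0.262, 0.567, 0.242] pointing down, gripper open.
Joint ranges: [-179.83, 179.83], [-69.29, 118.12], [-61.27, 80.66], [-181.25, 117.63], [-171.15, -9.14], [-177.46, 177.46]. Speed limits (degrees/s): [159.86, 159.86, 180, 180, 180, 180].

INTERFACE

Orientations are given as a 3x3 rotation matrix whose columns are the frame's x, y, z axes.
In Python, from station import sense, capture, finish_job, search_frame, masks_of gives the robot as it stands.
- The arm moves only by the tool drive_tool, never from a script. Its argument "rows" is a list of rows, each a list of 7 numbers: the opening in per cent of the stroke, from 0 (shut) to 100 (fully open), then the shift along the world's x, y, z in mm, then the turn, a rotation vector about the world's x, y, z in rad. In form: [[fingers, dx, dy, dz, wx, wy, wz], ...]. A call has 1 to 5 rows; each row shifts and turns the commanded pose from where the row before left it; what a row does not reach is not made up. A row lasts 1/12 s, in which the tool goes at most 41.7 mm and 7.16 degrees, less where a joint would pass 70% of its speed; a pose out of reach is approached as far as the arm can. A call is refused whole if a number of a shift passes 41.7 or a number of a turn 0.125, either way. A call with a gripper value outside its range is refused whole. The fingers move at their own pace and stop on an object; the grip force is fixed at half the most. Time passes only in rows, so rows that do not move let the fingers close. It gives the time, the measured TCP pose, the force, the opening and the grip force at its end, in the units of the state.
- sense(): the state, without advancing time (a new reading comes with each control period).
- capture(name): name is "side" or "top" or "wrist"; returns a dict with "frame" (420x560x3 uint8, red, green, blue), "z_map" (420x560 float32, m along the optical axis (not along the pixel's ray), 0 where there is no reading), "fx", "fy", "cx", "cy" (pixels), "R" (3x3) and "t" (3): a world point X has camera coordinates R X + t; the wrist camera has in their place "T_tool_cam" (4x4, takes a point from camera to tool coordinates, whose origin is the TCP and whose axes are the flange's). Camera axes: x right, y down, z forward; pixel columns grow to the right and rows downward; lengths in m; the calibration is good to about 2 mm. A picture is of the moment at which its call begins: read the wrist's pose just before it.
- finish_job(): hands the job in; it is judged then, once.
Trained networks look in a picture, given as the dict that the camera call returned (one of the last four; its "shot" number tells which), for a name from the list of things; names that differ only in an ending like _2 or _b are one class to them, and where a whole thing is asked for, a point or a joint stands for the part that bears it (a point fixed in the world has none). Each returns a list of dicts, best first, with "p" (0 to 1); they miss things now and then, are a little off and sometimes report something else, mostly with a low value. They report only what shows in the picture. A call takes as long as a camera call. They do not tell look-alikes from the thing itself.
- search_frame(label, picture): "xy" ([column, row] in pixels, amid what is visible of it).
- masks_of(label, picture): "region" (420x560 bool, what is visible of it) and "xy" ([column, row] in pixels, amid what is visible of it).
The state is a dict: "time_s": time; "joints": joint angles; "joint_velocities": joint speeds; "effort": joint torques, N m; "tcp_pos": TCP position; "ee_rot": TCP orientation; "wrist_force": force on the tool from outside, world axes, zero at the start; "moment": the same for the moment, N m; "gripper_width": opening from 0.0 (shut) to 1.0 (fully open); "gripper_force": force on a finger pad.
Only numpy, scipy, OpenCV 4.12 (cv2) and the standard library are available. Lean on these libraries where they do the work, as an engineer would, in place of code of your own. Each camera call takes 0.05 s, during which the arm holds its last target. There are 200 camera calls.

## Working session

There is one attempt and no reset: what is moved stays moved. The work goes in short steps, Python scripts to look and compute and a tool call to move; the robot and the scene stay as the last step left them, time stands still between calls to the robot, and variables do not carry over. Pictures are saved under pics/ and viewed, at most 10 in all, crops included, and the job is handed in when it is done.

Besides the shell and the picture viewer there is one more tool, called as name([rows], argument=value, ...), one row to a line, values as JSON. drive_tool: Moves the arm, as the interface text tells. Its arguments: {"type":"object","properties":{"rows":{"type":"array"}},"required":["rows"]}

```bash
mkdir -p pics; cat > h.py <<'E'
import numpy as np, cv2
from station import *
def world(c,u,v,s=None):
    z=c["z_map"][v,u]
    p=np.stack([(u-c["cx"])/c["fx"]*z,(v-c["cy"])/c["fy"]*z,z],-1)
    if "R" in c: return (p-np.array(c["t"]))@np.array(c["R"])
    T=np.array(c["T_tool_cam"]); q=p@T[:3,:3].T+T[:3,3]
    return q@np.array(s["ee_rot"]).T+np.array(s["tcp_pos"])
def cloud(c,m,s=None):
    v,u=np.nonzero(m&(c["z_map"]>0)); return world(c,u,v,s)
E
python3 - <<'E'
from h import *
s=sense(); print(s["time_s"],s["tcp_pos"],np.round(s["ee_rot"],2).tolist(),s["wrist_force"])
ims=[]
for n in("side","top"):
    c=capture(n); im=c["frame"][:,:,::-1].copy()
    for l in("muller_a_mid","plate","basket_in"):
        for d in masks_of(l,c):
            P=cloud(c,d["region"]); u,v=map(int,d["xy"])
            if len(P)==0: continue
            z=P[:,2]; col=c["frame"][d["region"]].mean(0).astype(int)
            print(n,l,round(d["p"],2),(u,v),len(P),"min",np.percentile(P,2,axis=0).round(3),"max",np.percentile(P,98,axis=0).round(3),col)
            t=P[z>np.percentile(z,99)-0.006]; print("   topc",t.mean(0).round(3),len(t))
    cv2.imwrite(f"pics/{n}0.png",im)
E
```

```text
0.0 [0.26185702 0.56687414 0.24044574] [[0.91, -0.42, -0.0], [-0.42, -0.91, -0.0], [0.0, 0.0, -1.0]] [0.00136188 0.62291352 0.74067754]
side muller_a_mid 0.87 (259, 191) 1313 min [0.468 0.081 0.013] max [0.568 0.181 0.102] [120 116 104]
   topc [0.519 0.132 0.101] 86
side muller_a_mid 0.62 (254, 272) 2221 min [ 0.292 -0.11   0.001] max [ 0.396 -0.008  0.092] [84 46 92]
   topc [ 0.344 -0.058  0.091] 162
side plate 0.87 (236, 192) 6278 min [0.377 0.04  0.005] max [0.672 0.372 0.013] [51 97 58]
   topc [0.515 0.186 0.01 ] 6026
side basket_in 0.82 (368, 264) 10468 min [ 0.417 -0.312  0.003] max [ 0.636 -0.115  0.061] [124 102  12]
   topc [ 0.517 -0.22   0.059] 1266
top muller_a_mid 0.79 (208, 190) 1716 min [0.469 0.086 0.027] max [0.568 0.184 0.103] [132 135 133]
   topc [0.52  0.135 0.102] 156
top muller_a_mid 0.73 (294, 263) 1811 min [ 0.295 -0.104  0.001] max [ 0.394 -0.006  0.093] [ 96  63 106]
   topc [ 0.344 -0.055  0.092] 156
top basket_in 0.8 (358, 182) 8779 min [ 0.418 -0.308  0.001] max [ 0.633 -0.111  0.061] [139 119  42]
   topc [ 0.526 -0.21   0.06 ] 966
```

View pics/top0.png

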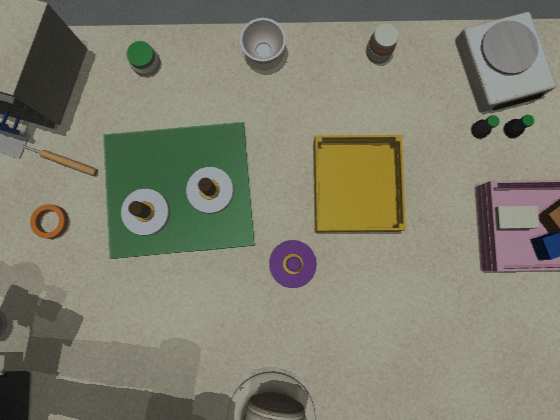

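View pics/side0.png

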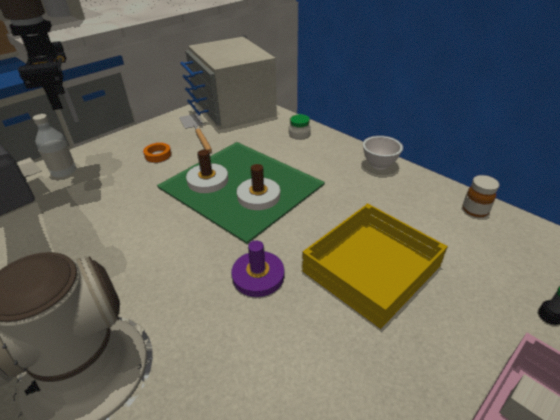

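The top view shows the plate at left with the two mullers at about (208,190) and (145,212). The purple decoy is at (293,264) and the yellow basket at (358,182). The network missed the second muller, so I'll locate both from their top-height depth.

```bash
cat >> h.py <<'E'
def tops():
    c=capture("top"); v,u=np.nonzero(c["z_map"]>0); W=world(c,u,v); out=[]
    # porcelain feet: white, z 20..40mm above plate zone
    f=c["frame"][v,u].astype(int)
    Z=np.zeros(c["z_map"].shape,np.uint8); k=(W[:,2]>.095)&(W[:,2]<.108)&(W[:,0]>.36)&(W[:,0]<.72)&(W[:,1]>-.35)&(W[:,1]<.40); Z[v[k],u[k]]=1
    n,L,st,_=cv2.connectedComponentsWithStats(Z)
    for i in range(1,n):
        if st[i,4]>20: out.append((cloud(c,L==i).mean(0).round(4).tolist(),int(st[i,4])))
    Z[:]=0;k=(W[:,2]>.026)&(W[:,2]<.036)&(f.min(1)>110)&(W[:,0]>.36)&(W[:,0]<.72)&(W[:,1]>-.35)&(W[:,1]<.40);Z[v[k],u[k]]=1
    n,L,st,_=cv2.connectedComponentsWithStats(Z)
    for i in range(1,n):
        if st[i,4]>100:
            P=cloud(c,L==i); (x,y),r=cv2.minEnclosingCircle(P[:,:2].astype(np.float32)); out.append(("foot",round(x,4),round(y,4),round(r,4),int(st[i,4])))
    return c,out
E
python3 - <<'E'
from h import *
c,o=tops(); print(*o,sep="\n")
v,u=np.array([136,123,244,257]),np.array([107,243,252,112])
print(world(c,u,v).round(3))
v,u=np.array([150,150,225,225]),np.array([330,385,330,385]); print(world(c,u,v).round(3))
s=sense();print(s["joints"],s["gripper_width"])
E
```

```text
([0.5194, 0.1349, 0.1014], 163)
([0.4708, 0.2852, 0.1013], 172)
('foot', 0.5204, 0.1348, 0.0548, 1276)
('foot', 0.4715, 0.2861, 0.0549, 1247)
[[0.658 0.384 0.012]
 [0.686 0.056 0.008]
 [0.392 0.038 0.007]
 [0.368 0.365 0.011]]
[[ 0.616 -0.154  0.005]
 [ 0.613 -0.287  0.004]
 [ 0.433 -0.147  0.006]
 [ 0.431 -0.278  0.007]]
[ 8.00209319e+01  2.20454569e+01  4.47651473e-01 -4.00589950e-03
 -6.84123636e+01 -1.48169270e+01] 1.001755644747221
```

drive_tool([
  [75,20.9,-28.1,0,0,0,-0.1138],
  [75,20.9,-28.1,0,0,0,-0.1138],
  [75,20.9,-28.1,0,0,0,-0.1138],
  [75,20.9,-28.1,0,0,0,-0.1138],
  [75,20.9,-28.1,0,0,0,-0.1138],
])

```text
time_s: 0.87
tcp_pos: [0.3672, 0.4255, 0.2417]
ee_rot: [[0.535, -0.845, 0.0], [-0.845, -0.535, 0.0], [-0.0, -0.0, -1.0]]
wrist_force: [0.9, 0.0, 0.3]
gripper_width: 0.769
gripper_force: 0.0
```

drive_tool([
  [75,20.9,-28.1,0,0,0,-0.1138],
  [75,20.9,-28.1,0,0,0,-0.1138],
  [75,20.9,-28.1,0,0,0,-0.1138],
  [75,20.9,-28.1,0,0,0,-0.1138],
  [75,20.9,-28.1,0,0,0,-0.1138],
])

```text
time_s: 1.28
tcp_pos: [0.4719, 0.2849, 0.2419]
ee_rot: [[-0.005, -1.0, 0.0], [-1.0, 0.005, 0.0], [-0.0, -0.0, -1.0]]
wrist_force: [0.3, 0.2, 0.3]
gripper_width: 0.753
gripper_force: 0.0
```

drive_tool([
  [75,0,0,-20,0,0,0],
  [75,0,0,-20,0,0,0],
  [75,0,0,-20,0,0,0],
  [75,0,0,-10,0,0,0],
  [75,0,0,0,0,0,0],
])

```text
time_s: 1.7
tcp_pos: [0.47, 0.2853, 0.1692]
ee_rot: [[-0.001, -1.0, -0.004], [-1.0, 0.001, -0.004], [0.004, 0.004, -1.0]]
wrist_force: [0.3, -0.2, 0.1]
gripper_width: 0.746
gripper_force: 0.0
```

```bash
python3 - <<'E'
from h import *
s=sense(); print(s["time_s"],s["tcp_pos"],np.round(s["ee_rot"],3).tolist(),s["wrist_force"],s["gripper_width"])
c=capture("wrist"); P=cloud(c,c["z_map"]>0,s); k=(P[:,2]>.09)&(P[:,2]<.106)
v,u=np.nonzero(c["z_map"]>0); q=P[k]; print(len(q))
for lo,hi in((.08,.2),(.2,.36)):
    r=q[(q[:,1]>lo)&(q[:,1]<hi)]; 
    if len(r): print(r.mean(0),r.min(0),r.max(0))
cv2.imwrite("pics/w0.png",c["frame"][:,:,::-1])
E
```

```text
1.7 [0.47001138 0.28529645 0.16916477] [[-0.001, -1.0, -0.004], [-1.0, 0.001, -0.004], [0.004, 0.004, -1.0]] [ 0.3312746  -0.20550788  0.08923531] 0.745833539120522
2552
[0.51722187 0.14660808 0.1003637 ] [0.50349338 0.1386749  0.09000614] [0.53355988 0.15192002 0.10548325]
[0.47024133 0.28429638 0.10160723] [0.45484772 0.27066251 0.09005617] [0.48607474 0.30173437 0.10494852]
```

View pics/w0.png

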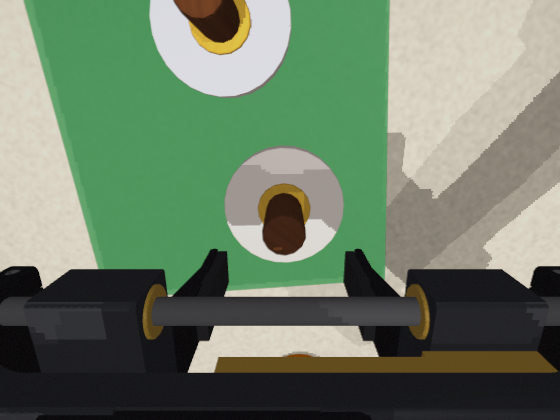

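The wrist view shows muller 2's grip at about (285,235), centred between the fingers at columns 210 and 365. Muller 1 is at (210,20). I'll descend over muller 2.

drive_tool([
  [75,0,0,-25,0,0,0],
  [75,0,0,-25,0,0,0],
  [75,0,0,-25,0,0,0],
  [75,0,0,-20,0,0,0],
  [75,0,0,-10,0,0,0],
])

```text
time_s: 2.17
tcp_pos: [0.4708, 0.2865, 0.0655]
ee_rot: [[0.001, -1.0, -0.001], [-1.0, -0.001, -0.001], [0.001, 0.001, -1.0]]
wrist_force: [0.7, -0.1, -0.1]
gripper_width: 0.748
gripper_force: 0.0
```

drive_tool([
  [60,0,0,0,0,0,0],
  [60,0,0,0,0,0,0],
  [60,0,0,0,0,0,0],
  [60,0,0,0,0,0,0],
])

```text
time_s: 2.5
tcp_pos: [0.472, 0.2873, 0.0683]
ee_rot: [[0.0, -1.0, 0.003], [-1.0, -0.0, 0.002], [-0.002, -0.003, -1.0]]
wrist_force: [0.4, -0.7, -0.4]
gripper_width: 0.609
gripper_force: 0.0
```

drive_tool([
  [60,0,-1,-5,0,0,0],
  [60,4,0,0,0,0,0],
  [60,4,0,0,0,0,0],
  [60,4,0,0,0,0,0],
  [60,4,0,0,0,0,0],
])

```text
time_s: 2.92
tcp_pos: [0.4857, 0.2846, 0.0616]
ee_rot: [[-0.001, -1.0, -0.004], [-1.0, 0.001, -0.002], [0.002, 0.004, -1.0]]
wrist_force: [-7.6, 0.5, 5.9]
gripper_width: 0.6
gripper_force: 3.9
```

drive_tool([
  [60,4,0,0,0,0,0],
  [60,4,0,0,0,0,0],
  [60,4,0,0,0,0,0],
])

```text
time_s: 3.17
tcp_pos: [0.4974, 0.2843, 0.0616]
ee_rot: [[-0.001, -1.0, -0.005], [-1.0, 0.001, -0.003], [0.003, 0.005, -1.0]]
wrist_force: [-7.6, -0.1, 4.9]
gripper_width: 0.601
gripper_force: 3.8
```

drive_tool([
  [60,4,0,0,0,0,0],
  [60,4,0,0,0,0,0],
])

```text
time_s: 3.33
tcp_pos: [0.5053, 0.2843, 0.0615]
ee_rot: [[-0.001, -1.0, -0.005], [-1.0, 0.001, -0.003], [0.003, 0.005, -1.0]]
wrist_force: [-7.2, 0.0, 4.6]
gripper_width: 0.597
gripper_force: 3.8
```

drive_tool([
  [60,4,0,0,0,0,0],
  [60,4,0,0,0,0,0],
])

```text
time_s: 3.5
tcp_pos: [0.5133, 0.2843, 0.0615]
ee_rot: [[-0.001, -1.0, -0.005], [-1.0, 0.001, -0.003], [0.003, 0.005, -1.0]]
wrist_force: [-7.3, -0.1, 5.5]
gripper_width: 0.6
gripper_force: 3.8
```

drive_tool([
  [60,4,0,0,0,0,0],
  [60,4,0,0,0,0,0],
])

```text
time_s: 3.67
tcp_pos: [0.5213, 0.2843, 0.0615]
ee_rot: [[-0.001, -1.0, -0.005], [-1.0, 0.001, -0.003], [0.003, 0.005, -1.0]]
wrist_force: [-7.7, 0.1, 6.1]
gripper_width: 0.598
gripper_force: 3.8
```

drive_tool([
  [60,4,0,0,0,0,0],
  [60,4,0,0,0,0,0],
])

```text
time_s: 3.83
tcp_pos: [0.5293, 0.2843, 0.0615]
ee_rot: [[-0.001, -1.0, -0.005], [-1.0, 0.001, -0.003], [0.003, 0.005, -1.0]]
wrist_force: [-7.5, 0.0, 5.7]
gripper_width: 0.597
gripper_force: 3.8
```

```bash
python3 - <<'E'
from h import *
s=sense(); print(s["time_s"],s["tcp_pos"],s["wrist_force"],s["moment"])
c,o=tops(); print(*o,sep="\n")
c=capture("side"); cv2.imwrite("pics/s1.png",cv2.resize(c["frame"][110:260,120:340,::-1],None,fx=3,fy=3))
E
```

```text
3.8333 [0.52926001 0.28433393 0.06154281] [-7.47996740e+00  1.92059838e-03  5.70356553e+00] [0.08676075 2.13978221 0.031871  ]
([0.5194, 0.1347, 0.1014], 162)
([0.5102, 0.2905, 0.1015], 33)
('foot', 0.5201, 0.1355, 0.0549, 1302)
('foot', 0.5122, 0.243, 0.0274, 107)
```

View pics/s1.png

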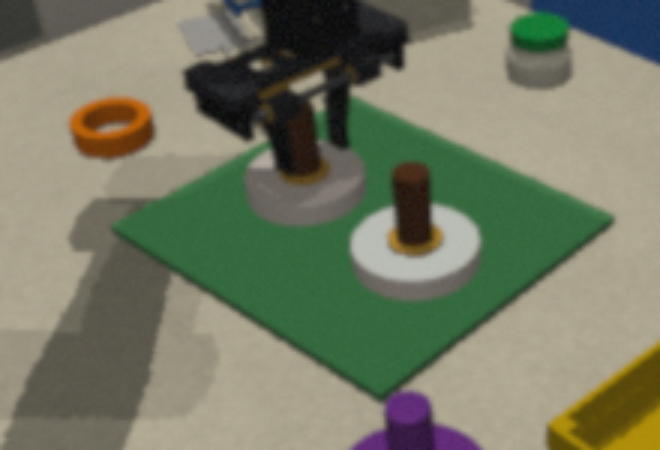

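The crop shows muller 2 upright, with the trailing finger against its grip at (290,140). It resists at about 7.5 N, so it drags. I'll push it a little further, back off, rise and go to muller 1.

drive_tool([
  [60,4,0,0,0,0,0],
  [60,4,0,0,0,0,0],
  [60,-5,0,0,0,0,0],
  [70,-5,0,0,0,0,0],
  [75,0,0,0,0,0,0],
])

```text
time_s: 4.35
tcp_pos: [0.5285, 0.2853, 0.0615]
ee_rot: [[0.0, -1.0, 0.0], [-1.0, -0.0, 0.0], [-0.0, -0.0, -1.0]]
wrist_force: [0.1, -0.5, 0.2]
gripper_width: 0.683
gripper_force: 0.0
```

drive_tool([
  [75,0,0,0,0,0,0],
  [75,0,0,10,0,0,0],
  [75,0,0,25,0,0,0],
  [75,0,0,35,0,0,0],
  [75,0,0,30,0,0,0],
])

```text
time_s: 4.77
tcp_pos: [0.5295, 0.2854, 0.1637]
ee_rot: [[0.0, -1.0, 0.001], [-1.0, -0.0, -0.0], [0.0, -0.001, -1.0]]
wrist_force: [-0.1, 0.6, 0.8]
gripper_width: 0.75
gripper_force: 0.0
```

drive_tool([
  [75,0,-30,0,0,0,0],
  [75,0,-30,0,0,0,0],
  [75,0,-30,0,0,0,0],
  [75,-3,-30,0,0,0,0],
  [75,-3,-30,0,0,0,0],
])

```text
time_s: 5.18
tcp_pos: [0.5233, 0.1342, 0.1626]
ee_rot: [[0.0, -1.0, 0.002], [-1.0, -0.0, 0.001], [-0.001, -0.002, -1.0]]
wrist_force: [0.2, -0.1, -0.4]
gripper_width: 0.751
gripper_force: 0.0
```

drive_tool([
  [75,0,0,0,0,0,0],
  [75,0,0,0,0,0,0],
  [75,0,0,0,0,0,0],
])

```text
time_s: 5.43
tcp_pos: [0.5237, 0.1356, 0.1624]
ee_rot: [[-0.0, -1.0, 0.002], [-1.0, 0.0, 0.001], [-0.001, -0.002, -1.0]]
wrist_force: [-0.3, 0.9, -0.6]
gripper_width: 0.749
gripper_force: 0.0
```

```bash
python3 - <<'E'
from h import *
s=sense(); print(s["time_s"],s["tcp_pos"],s["wrist_force"])
c,o=tops(); print(*o,sep="\n")
E
```

```text
5.4333 [0.52374742 0.13561474 0.16242559] [-0.34024701  0.92333948 -0.58102694]
([0.5185, 0.1466, 0.1018], 24)
('foot', 0.5257, 0.2841, 0.0541, 687)
('foot', 0.5178, 0.0968, 0.036, 186)
```

drive_tool([
  [75,-3,0,-25,0,0,0],
  [75,0,0,-25,0,0,0],
  [75,0,0,-25,0,0,0],
  [75,0,0,-16,0,0,0],
  [65,0,0,-9,0,0,0],
])

```text
time_s: 5.9
tcp_pos: [0.5193, 0.136, 0.0593]
ee_rot: [[0.001, -1.0, -0.003], [-1.0, -0.001, -0.002], [0.002, 0.003, -1.0]]
wrist_force: [-0.5, -0.1, 0.5]
gripper_width: 0.723
gripper_force: 0.0
```

drive_tool([
  [60,0,0,0,0,0,0],
  [60,0,0,0,0,0,0],
  [60,0,0,0,0,0,0],
  [60,0,0,0,0,0,0],
])

```text
time_s: 6.23
tcp_pos: [0.521, 0.1361, 0.0629]
ee_rot: [[0.001, -1.0, 0.003], [-1.0, -0.001, 0.001], [-0.001, -0.003, -1.0]]
wrist_force: [0.3, 0.2, -0.1]
gripper_width: 0.605
gripper_force: 0.0
```

drive_tool([
  [60,3,0,0,0,0,0],
  [60,3,0,0,0,0,0],
  [60,3,0,0,0,0,0],
  [60,3,0,0,0,0,0],
  [60,3,0,0,0,0,0],
])

```text
time_s: 6.65
tcp_pos: [0.5351, 0.1351, 0.0616]
ee_rot: [[-0.0, -1.0, -0.001], [-1.0, 0.0, -0.0], [0.0, 0.001, -1.0]]
wrist_force: [-1.1, -0.0, 1.0]
gripper_width: 0.605
gripper_force: 0.7
```

drive_tool([
  [60,3,0,0,0,0,0],
  [60,3,0,0,0,0,0],
  [60,3,0,0,0,0,0],
])

```text
time_s: 6.9
tcp_pos: [0.5443, 0.1353, 0.0615]
ee_rot: [[-0.0, -1.0, -0.0], [-1.0, 0.0, -0.0], [0.0, 0.0, -1.0]]
wrist_force: [-1.0, -0.2, 2.5]
gripper_width: 0.599
gripper_force: 0.7
```

drive_tool([
  [60,3,0,0,0,0,0],
  [60,3,0,0,0,0,0],
  [60,3,0,0,0,0,0],
])

```text
time_s: 7.15
tcp_pos: [0.5534, 0.1353, 0.0615]
ee_rot: [[-0.0, -1.0, -0.0], [-1.0, 0.0, -0.0], [0.0, 0.0, -1.0]]
wrist_force: [-0.9, -1.2, 1.3]
gripper_width: 0.601
gripper_force: 0.7
```

Muller 1 glides at about 1 N. I'll finish the slide, then grip it.

drive_tool([
  [60,3,0,0,0,0,0],
  [60,3,0,0,0,0,0],
  [60,3,0,0,0,0,0],
  [60,3,0,0,0,0,0],
  [60,3,0,0,0,0,0],
])

```text
time_s: 7.57
tcp_pos: [0.5684, 0.1353, 0.0615]
ee_rot: [[-0.0, -1.0, -0.0], [-1.0, 0.0, -0.0], [0.0, 0.0, -1.0]]
wrist_force: [-1.7, 0.9, 0.8]
gripper_width: 0.598
gripper_force: 0.7
```

drive_tool([
  [60,3,0,0,0,0,0],
  [60,3,0,0,0,0,0],
  [60,3,0,0,0,0,0],
  [60,3,0,0,0,0,0],
  [60,3,0,0,0,0,0],
])

```text
time_s: 7.98
tcp_pos: [0.5834, 0.1353, 0.0615]
ee_rot: [[-0.0, -1.0, -0.0], [-1.0, 0.0, -0.0], [0.0, 0.0, -1.0]]
wrist_force: [-1.3, -0.1, 0.7]
gripper_width: 0.6
gripper_force: 0.7
```

drive_tool([
  [60,3,0,0,0,0,0],
  [60,2,0,0,0,0,0],
  [60,0,0,0,0,0,0],
  [60,0,0,0,0,0,0],
  [60,-5,0,0,0,0,0],
])

```text
time_s: 8.4
tcp_pos: [0.584, 0.1356, 0.0616]
ee_rot: [[-0.0, -1.0, 0.002], [-1.0, 0.0, 0.0], [-0.0, -0.002, -1.0]]
wrist_force: [0.4, 0.2, 0.2]
gripper_width: 0.603
gripper_force: 0.0
```

```bash
python3 - <<'E'
from h import *
s=sense(); print(s["time_s"],s["tcp_pos"],s["wrist_force"])
c,o=tops(); print(*o,sep="\n")
c=capture("side"); cv2.imwrite("pics/s2.png",cv2.resize(c["frame"][110:260,120:340,::-1],None,fx=3,fy=3))
E
```

```text
8.4 [0.58402726 0.13558727 0.06162058] [0.39947174 0.19589427 0.16722357]
([0.5668, 0.1361, 0.1004], 31)
([0.5261, 0.2841, 0.1014], 154)
('foot', 0.5751, 0.0967, 0.0339, 177)
('foot', 0.5482, 0.2676, 0.0359, 358)
('foot', 0.5158, 0.3156, 0.035, 245)
```

View pics/s2.png

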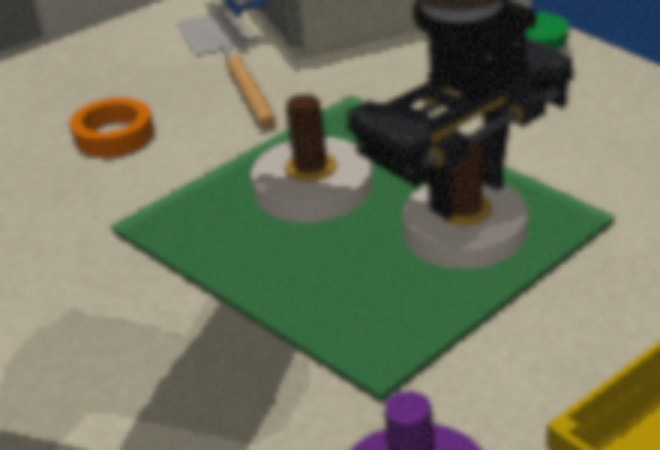

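Both mullers stand upright, muller 2 at (305,150) and muller 1 between the fingers at (465,180). Now I'll centre on muller 1 and close.

drive_tool([
  [60,-4,0,0,0,0,0],
  [50,0,0,0,0,0,0],
  [40,0,0,0,0,0,0],
  [20,0,0,0,0,0,0],
  [0,0,0,0,0,0,0],
])

```text
time_s: 8.92
tcp_pos: [0.5792, 0.1354, 0.0616]
ee_rot: [[0.0, -1.0, 0.0], [-1.0, -0.0, 0.0], [-0.0, -0.0, -1.0]]
wrist_force: [-0.9, 0.2, -0.4]
gripper_width: 0.378
gripper_force: 0.0
```

drive_tool([
  [0,0,0,0,0,0,0],
  [0,0,0,0,0,0,0],
  [0,0,0,0,0,0,0],
])

```text
time_s: 9.17
tcp_pos: [0.5791, 0.1354, 0.0616]
ee_rot: [[-0.0, -1.0, -0.0], [-1.0, 0.0, -0.0], [0.0, 0.0, -1.0]]
wrist_force: [-0.6, 0.8, 1.8]
gripper_width: 0.363
gripper_force: 30.0
```

drive_tool([
  [0,0,0,3,0,0,0],
  [0,0,0,8,0,0,0],
  [0,0,0,12,0,0,0],
  [0,0,0,15,0,0,0],
  [0,0,0,15,0,0,0],
])

```text
time_s: 9.58
tcp_pos: [0.5774, 0.1347, 0.1133]
ee_rot: [[-0.001, -1.0, -0.005], [-1.0, 0.001, -0.001], [0.001, 0.005, -1.0]]
wrist_force: [0.1, -0.2, -8.7]
gripper_width: 0.362
gripper_force: 30.0
```

drive_tool([
  [0,0,0,15,0,0,0],
  [0,0,0,15,0,0,0],
  [0,0,0,12,0,0,0],
  [0,0,0,5,0,0,0],
  [0,0,0,0,0,0,0],
])

```text
time_s: 10.0
tcp_pos: [0.579, 0.1354, 0.162]
ee_rot: [[-0.0, -1.0, 0.0], [-1.0, 0.0, 0.001], [-0.001, -0.0, -1.0]]
wrist_force: [1.1, 0.2, -9.6]
gripper_width: 0.36
gripper_force: 30.0
```

drive_tool([
  [0,-2,-12,0,0,0,0],
  [0,-4,-24,0,0,0,0],
  [0,-4,-26,0,0,0,0],
  [0,-4,-26,0,0,0,0],
  [0,-4,-26,0,0,0,0],
])

```text
time_s: 10.42
tcp_pos: [0.5592, 0.0198, 0.1597]
ee_rot: [[-0.0, -1.0, -0.004], [-1.0, 0.0, -0.001], [0.001, 0.004, -1.0]]
wrist_force: [0.7, -0.1, -8.9]
gripper_width: 0.362
gripper_force: 30.0
```

drive_tool([
  [0,-4,-26,0,0,0,0],
  [0,-4,-26,0,0,0,0],
  [0,-4,-26,0,0,0,0],
  [0,-4,-26,0,0,0,0],
  [0,-4,-26,0,0,0,0],
])

```text
time_s: 10.83
tcp_pos: [0.5391, -0.1102, 0.1599]
ee_rot: [[-0.001, -1.0, -0.004], [-1.0, 0.001, 0.0], [-0.0, 0.004, -1.0]]
wrist_force: [0.4, 0.8, -8.3]
gripper_width: 0.361
gripper_force: 30.0
```

drive_tool([
  [0,-4,-26,0,0,0,0],
  [0,-4,-26,0,0,0,0],
  [0,-4,-26,0,0,0,0],
  [0,-3,-25,0,0,0,0],
  [0,0,0,0,0,0,0],
])

```text
time_s: 11.25
tcp_pos: [0.5237, -0.2155, 0.1598]
ee_rot: [[-0.005, -1.0, -0.004], [-1.0, 0.005, -0.001], [0.001, 0.004, -1.0]]
wrist_force: [0.4, 1.0, -8.4]
gripper_width: 0.359
gripper_force: 30.0
```

```bash
python3 - <<'E'
from h import *
s=sense(); print(s["time_s"],s["tcp_pos"],s["wrist_force"])
c=capture("side"); cv2.imwrite("pics/s3.png",c["frame"][:,:,::-1])
c=capture("top"); P=cloud(c,c["z_map"]>0); v,u=np.nonzero(c["z_map"]>0)
f=c["frame"][v,u].astype(int); k=(f[:,0]>90)&(f[:,2]<70)&(abs(P[:,2]-.06)<.006)&(P[:,1]<-.05)&(P[:,1]>-.36)&(P[:,0]>.38)&(P[:,0]<.68)
q=P[k][:,:2].astype(np.float32); print(cv2.minAreaRect(q),len(q))
E
```

```text
11.25 [ 0.52370433 -0.2154776   0.15980095] [ 0.40565412  0.9592974  -8.38106992]
((0.4409291744232178, -0.2556171715259552), (0.09878060221672058, 0.2030918002128601), 35.81180953979492) 301
```

View pics/s3.png

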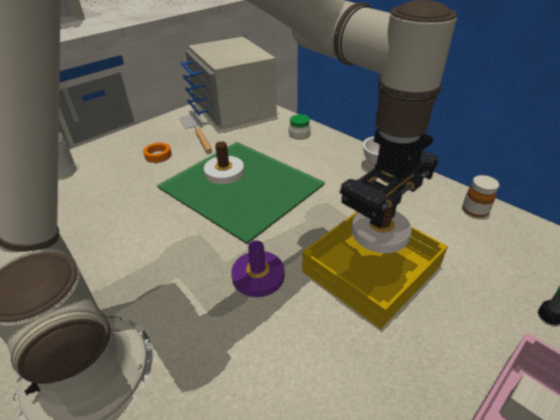

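The muller hangs over the middle of the basket at (380,225), and the other stands alone on the plate. I'll lower it.

drive_tool([
  [0,2,3,-20,0,0,0],
  [0,0,0,-20,0,0,0],
  [0,0,0,-20,0,0,0],
  [0,0,0,-20,0,0,0],
  [0,0,0,-10,0,0,0],
])

```text
time_s: 11.77
tcp_pos: [0.5258, -0.2074, 0.0683]
ee_rot: [[0.0, -1.0, -0.006], [-1.0, -0.0, 0.002], [-0.002, 0.006, -1.0]]
wrist_force: [-0.9, 0.2, -9.1]
gripper_width: 0.365
gripper_force: 30.0
```

drive_tool([
  [0,0,0,-3,0,0,0],
  [0,0,0,-2,0,0,0],
  [0,0,0,0,0,0,0],
  [0,0,0,0,0,0,0],
])

```text
time_s: 12.1
tcp_pos: [0.5291, -0.2087, 0.0677]
ee_rot: [[0.001, -1.0, 0.002], [-1.0, -0.001, -0.001], [0.001, -0.002, -1.0]]
wrist_force: [-0.2, 0.4, -8.5]
gripper_width: 0.366
gripper_force: 30.0
```

drive_tool([
  [0,0,0,-2,0,0,0],
  [0,0,0,-1,0,0,0],
  [0,0,0,0,0,0,0],
])

```text
time_s: 12.35
tcp_pos: [0.5281, -0.2086, 0.0639]
ee_rot: [[-0.0, -1.0, 0.0], [-1.0, 0.0, 0.0], [-0.0, -0.0, -1.0]]
wrist_force: [0.1, 0.6, -8.9]
gripper_width: 0.359
gripper_force: 30.0
```

drive_tool([
  [0,0,0,-3,0,0,0],
  [0,0,0,-1,0,0,0],
  [0,0,0,0,0,0,0],
  [0,0,0,0,0,0,0],
])

```text
time_s: 12.68
tcp_pos: [0.528, -0.2086, 0.0594]
ee_rot: [[0.0, -1.0, -0.0], [-1.0, -0.0, 0.0], [-0.0, 0.0, -1.0]]
wrist_force: [0.0, 0.4, -9.3]
gripper_width: 0.361
gripper_force: 30.0
```

drive_tool([
  [0,0,0,-1,0,0,0],
  [0,0,0,-1,0,0,0],
  [0,0,0,0,0,0,0],
])

```text
time_s: 12.93
tcp_pos: [0.5279, -0.2086, 0.0573]
ee_rot: [[-0.0, -1.0, -0.0], [-1.0, 0.0, 0.0], [-0.0, 0.0, -1.0]]
wrist_force: [-0.4, -0.2, -7.9]
gripper_width: 0.361
gripper_force: 30.0
```

drive_tool([
  [0,0,0,-1,0,0,0],
  [0,0,0,0,0,0,0],
  [0,0,0,0,0,0,0],
])

```text
time_s: 13.18
tcp_pos: [0.5284, -0.2087, 0.0569]
ee_rot: [[0.0, -1.0, 0.001], [-1.0, -0.0, -0.0], [0.0, -0.001, -1.0]]
wrist_force: [1.0, 0.6, -5.3]
gripper_width: 0.358
gripper_force: 30.0
```

Contact is starting, with the load down to 5.3 N.

drive_tool([
  [0,0,0,-0.5,0,0,0],
  [0,0,0,0,0,0,0],
  [0,0,0,0,0,0,0],
])

```text
time_s: 13.43
tcp_pos: [0.5285, -0.2088, 0.0568]
ee_rot: [[0.0, -1.0, 0.001], [-1.0, -0.0, -0.0], [0.0, -0.001, -1.0]]
wrist_force: [-0.9, -1.5, -1.1]
gripper_width: 0.363
gripper_force: 30.0
```

drive_tool([
  [0,0,0,-0.5,0,0,0],
  [0,0,0,0,0,0,0],
  [0,0,0,0,0,0,0],
])

```text
time_s: 13.68
tcp_pos: [0.5286, -0.2089, 0.0566]
ee_rot: [[0.0, -1.0, 0.001], [-1.0, -0.0, -0.001], [0.001, -0.001, -1.0]]
wrist_force: [-2.2, -0.5, 4.8]
gripper_width: 0.369
gripper_force: 30.0
```

drive_tool([
  [42,0,0,0,0,0,0],
  [48,0,0,0,0,0,0],
  [60,0,0,0,0,0,0],
  [70,0,0,0,0,0,0],
  [75,0,0,0,0,0,0],
])

```text
time_s: 14.1
tcp_pos: [0.5284, -0.2086, 0.0555]
ee_rot: [[0.0, -1.0, 0.001], [-1.0, -0.0, -0.0], [0.0, -0.001, -1.0]]
wrist_force: [-0.8, -1.0, 0.4]
gripper_width: 0.62
gripper_force: 0.0
```

drive_tool([
  [75,0,0,0,0,0,0],
  [75,0,0,0,0,0,0],
  [75,0,0,5,0,0,0],
  [75,0,0,15,0,0,0],
  [75,0,0,25,0,0,0],
])

```text
time_s: 14.52
tcp_pos: [0.5263, -0.2083, 0.0989]
ee_rot: [[-0.001, -1.0, -0.006], [-1.0, 0.001, 0.001], [-0.001, 0.006, -1.0]]
wrist_force: [-0.4, -0.3, -1.1]
gripper_width: 0.747
gripper_force: 0.0
```

drive_tool([
  [75,0,0,30,0,0,0],
  [75,0,0,30,0,0,0],
  [75,0,0,30,0,0,0],
  [75,0,0,30,0,0,0],
  [75,0,0,0,0,0,0],
])

```text
time_s: 14.93
tcp_pos: [0.5315, -0.2097, 0.2282]
ee_rot: [[0.001, -1.0, 0.014], [-1.0, -0.001, -0.004], [0.004, -0.014, -1.0]]
wrist_force: [0.5, -0.8, 0.7]
gripper_width: 0.751
gripper_force: 0.0
```

```bash
python3 - <<'E'
from h import *
s=sense(); print(s["time_s"],s["tcp_pos"],s["wrist_force"])
c,o=tops(); print(*o,sep="\n")
c=capture("side"); cv2.imwrite("pics/s4.png",c["frame"][:,:,::-1])
E
```

```text
14.9333 [ 0.53146254 -0.20970984  0.22823497] [ 0.51101421 -0.77718851  0.65366652]
([0.5303, -0.2036, 0.0975], 72)
([0.5273, 0.2845, 0.1013], 166)
('foot', 0.5399, -0.1828, 0.0439, 228)
('foot', 0.5284, 0.2852, 0.0553, 1255)
```

View pics/s4.png

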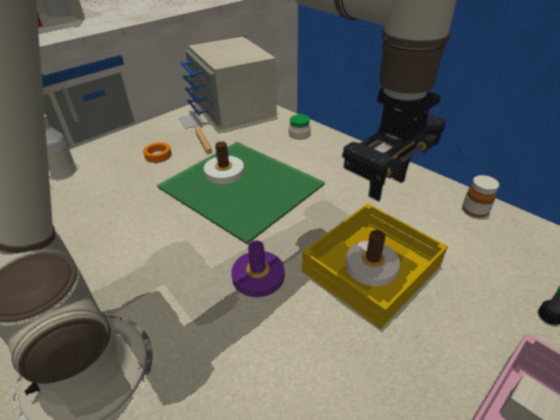

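The gliding muller stands upright in the basket at (375,255), and the dragging one is on the plate at (222,165). I'm handing the job in.

```bash
python3 -c "
from station import *
print(finish_job())"
```

```text
the job is handed in; nothing more can be done
None
```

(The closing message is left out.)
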